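# Refit the drive roller under the cap tightener's guard

### The job

The loose black drive roller has been cleaned and goes back on the bench cap tightener. Lift the tightener's guard by its bar handle until it is fully open and rests on its stop, then put the roller on the bare spindle, turned so that the flat in its bore meets the flat on the spindle, pushed fully down onto the shoulder and let go. Leave the guard standing open, and do not knock the roller over or disturb the things lying about.

Things in the scene. Friction and masses are not known exactly. Their poses are not given: they have to be found in the camera images.
- tightener: Bench cap tightener, fixed: grey base, deck 50 mm above the table, rear housing 139 mm high. Origin on the table midway between its spindles; x to its rear, y along the spindle row. Base: x -85..+150, y +-125 mm; housing front at x +65. Vertical spindles at x 0, y +55 and -55 mm: one bare, one carrying a fixed roller (either side). A 3 mm high round black jar rest lies between them.
- guard (a joint): Angle of the swing-up guard, rad: 0 shut, 1.396 (80 deg) on its stop. Clear top plate and white front skirt, 268 mm wide, sprung hinge: let go below about 0.6 it falls shut, above about 1.0 it swings to the stop and stays; about 1 N at the handle lifts it. Open, its skirt lies nearly level 280 to 300 mm above the table, over tightener x +5 to +65 mm, so no vertical gripper fits over the spindles.
- guard_hinge (a point): Mid-point of the guard's hinge axis, which runs along the tightener's y: at tightener x +85 mm, 145 mm above the table. Axes as the tightener's. Shut, the guard's top is 153 mm above the table and its skirt's lower edge 93 mm, at tightener x -67 mm.
- guard_handle (a point): Middle of the guard's handle: level round steel bar, 11 mm thick, along the tightener's y; 42 mm in front of the skirt on two stems, 94 mm clear between them. Guard shut: 196 mm in front of and 40 mm below the hinge axis, 105 mm above the table, 55 mm above the deck. Swings with the guard on a 200 mm radius, up and slightly rearward, to 331 mm above the table. x axis: from bar to skirt.
- bare_spindle: The bare steel spindle, fixed, vertical, D-shaped: 28 mm diameter with one flat, 8 mm from the axis, facing this body's -x. Origin on its axis at deck level, 50 mm above the table. At its foot a shoulder, 42 mm diameter, 6 mm high; its tip, slightly chamfered, is 38 mm above the origin (88 mm above the table).
- spindle_seat (a point): Point on the bare spindle's axis at the top of its shoulder, where the roller's lower end must come to rest: 56 mm above the table. Axes as bare_spindle.
- roller_mid (a point): Centre, half-way up, of the loose drive roller: black rubber on an aluminium core, 56 mm diameter, 80 mm long, about 0.2 kg, upright on the table right of the tightener. z along its axis. A D-shaped bore runs right through: 31 mm diameter, one flat 9.5 mm from the axis on the roller's -x side. 1.5 mm play all round on the spindle, fits when turned to within 7 deg. Seated: 40 mm above spindle_seat.
- other_roller: Roller of the same size that is already mounted on the other spindle, fixed. Origin on its axis at deck level; its top is 86 mm above the origin.
- nest_mid (a point): Bystander: white block with a round recess for one jar, 68 x 90 x 40 mm, in front of the tightener. Centre.
- cup_mid (a point): Bystander: clear plastic cup, 58 mm diameter, 52 mm high, in front to the left. Centre.
- tape_mid (a point): Bystander: roll of packing tape lying flat, 96 mm diameter, 48 mm high, behind the loose roller. Centre.
- jar_near_mid (a point): Bystander: lilac screw jar, 58 mm diameter, 47 mm high, close to the right side of the tightener. Centre.
- jar_side_mid (a point): Bystander: lilac screw jar, 58 mm diameter, 47 mm high, close to the left side of the tightener. Centre.
Mind the look-alikes: they are no part of the job. Leave any green or yellow look-alike of the part that bears roller_mid alone.

How it is judged:
On the way, in this order (a step that is already met when the one before it is completed fails the run):
1. the guard is lifted fully open, onto its stop (value of joint guard above 1.35 rad), for 0.2 s.
2. the roller is down on the bare spindle, flat to flat (z of roller_mid in the frame of spindle_seat between 0.036 and 0.043 m and horizontal distance between roller_mid and spindle_seat below 0.004 m), for 0.2 s.
At the end, for the whole second after the job is handed in: The guard stands open on its stop (1.35 rad or more); the roller stands at rest on the bare spindle, its lower end within 3 mm of the shoulder, its axis within 4 mm of the spindle's, upright within 4 degrees, the flat of its bore towards the flat of the spindle (all of step 2 and value of joint guard above 1.35 rad and angle between roller_mid's own z axis and vertical below 0.07 rad and angle between the x axis of roller_mid and the x axis of spindle_seat, either way round below 0.3 rad and linear speed of roller below 0.02 m/s); the robot touches nothing.
It fails at once if the roller is knocked over or tipped by more than 45 degrees (angle between roller_mid's own z axis and vertical above 0.8 rad).
It fails at once if a thing lying about is pushed away by more than 30 mm (distance of any of nest_mid, cup_mid, tape_mid, jar_near_mid, jar_side_mid from where it was at the start of the episode above 0.03 m).
It also fails if it takes over 61 s, if anything falls off the work surface, if the arm or the gripper's body presses on something with over 40 N, if the wrist force passes 120 N, or if a joint passes its speed limit or range.

### The arm

A 7-joint arm with a two-finger parallel gripper is mounted at the origin on a cart in front of the work surface, level with it; the furniture and walls round the work are solid. World frame = base frame: x ahead of the robot, y to its left, z up, the work surface at z = 0. Lengths are in m, angles in rad, forces in N, time in s.
With the tool pointing down it reaches from about 0.35 to 0.9 m from the base axis. Payload 8.1 kg.
Tool frame: the origin (TCP) lies at the very end of the fingers, on their centre line; the grasp point (between the pads) lies 19 mm behind it; z points along the fingers, y is the line along which they close (so a half turn about z gives the same grasp; the last joint's range is limited). The gripper opens to 92 mm and grips with 3 to 60 N. Pads are 19 mm wide; open, the fingers measure 130 mm over their backs; the gripper's body (75 mm by 190 mm) begins 47 mm behind the grasp point.
Start: joints at [1.158, 0.434, 0.025, 1.573, -0.012, 1.134, -0.075], TCP at [0.191, -0.595, 0.227] pointing down, gripper open.
Joint ranges: [-2.62, 2.62], [-0.44, 2.09], [-1.27, 1.32], [0.08, 2.57], [-1.32, 4.46], [0.12, 2], [-2.74, 2.74]. Speed limits (rad/s): [2.22, 2.22, 3.01, 3.01, 3.14, 3.14, 3.14].

### API

Orientations are given as a rotation vector (axis times angle).
In Python, from cell import arm gives the robot as it stands.
- The arm moves only by the tool jog_arm, never from a script. Its argument "rows" is a list of rows, each a list of 3 entries, a list of its own where there are three numbers: the shift along the world's x, y, z in cm, then the turn, a rotation vector about the world's x, y, z in degrees, then the opening, from 0 (shut) to 1 (fully open). A call has 1 to 8 rows; each row is the pose to reach, as a shift and turn from the pose commanded when the call began; what a row does not reach only later rows make up. A row lasts 1/8 s, in which the tool goes at most 62.5 mm and 10.7 degrees, less where a joint would pass 70% of its speed; a pose out of reach is approached as far as the arm can. A call with a gripper value outside its range is refused whole. The fingers move at their own pace and stop on an object; "newtons" is the grip in N (left out, the last holds). Time passes only in rows, so rows that repeat a pose let the fingers close. It gives the time, the measured TCP pose, the force, the opening and the grip force at its end, in the units of the state.
- arm.observe(): the state, without advancing time (a new reading comes with each control period).
- arm.get_image(name): name is "side" or "top" or "wrist"; returns a dict with "img" (384x512x3 uint8, red, green, blue), "depth" (384x512 float32, m along the optical axis (not along the pixel's ray), 0 where there is no reading), "fx", "fy", "cx", "cy" (pixels), "rvec" (rotation vector, rad) and "tvec" (3), from world to camera coordinates, as OpenCV has them; the wrist camera has in their place "mount" (4x4, takes a point from camera to tool coordinates, whose origin is the TCP and whose axes are the flange's). Camera axes: x right, y down, z forward; pixel columns grow to the right and rows downward; lengths in m; the calibration is good to about 2 mm. A picture is of the moment at which its call begins: read the wrist's pose just before it.
- arm.sign_off(): hands the job in; it is judged then, once.
The state is a dict: "clock": time; "joints": joint angles; "dq": joint speeds; "joint_efforts": joint torques, N m; "position": TCP position; "ee_rot": TCP orientation; "force": force on the tool from outside, world axes, zero at the start; "ft_torque": the same for the moment, N m; "width": opening from 0.0 (shut) to 1.0 (fully open); "gripper_force": force on a finger pad.
Only numpy, scipy, OpenCV 4.12 (cv2) and the standard library are available. Lean on these libraries where they do the work, as an engineer would, in place of code of your own. Each camera call takes 0.05 s, during which the arm holds its last target. There are 200 camera calls.

## Working session

There is one attempt and no reset: what is moved stays moved. The work goes in short steps, Python scripts to look and compute and a tool call to move; the robot and the scene stay as the last step left them, time stands still between calls to the robot, and variables do not carry over. Pictures are saved under pics/ and viewed, at most 12 in all, crops included, and the job is handed in when it is done.

Besides the shell and the picture viewer there is one more tool, called after "Request:" as a command line: name --argument value ..., lists and objects as JSON in quotes. jog_arm: Moves the arm, as the interface text tells. Its arguments: {"type":"object","properties":{"rows":{"type":"array","items":{"type":"array"}},"newtons":{"type":"number"}},"required":["rows"]}

```bash
mkdir -p pics; cat > h.py <<'E'
import numpy as np, cv2
from scipy.spatial.transform import Rotation as R
from cell import arm
def grab(n):
    s=arm.observe(); d=arm.get_image(n)
    if n=="wrist":
        T=np.eye(4);T[:3,:3]=R.from_rotvec(s["ee_rot"]).as_matrix();T[:3,3]=s["position"]
        d["C"]=T@np.array(d["mount"])
    else:
        M=np.eye(4);M[:3,:3]=R.from_rotvec(np.ravel(d["rvec"])).as_matrix();M[:3,3]=np.ravel(d["tvec"])
        d["C"]=np.linalg.inv(M)
    return d
def ray(d,u,v): return d["C"][:3,:3]@np.array([(u-d["cx"])/d["fx"],(v-d["cy"])/d["fy"],1.]), d["C"][:3,3]
def onz(d,u,v,z):
    r,o=ray(d,u,v); return o+r*(z-o[2])/r[2]
def dep(d,u,v):
    r,o=ray(d,u,v); return o+r*float(d["depth"][int(v),int(u)])
def proj(d,p):
    q=np.linalg.inv(d["C"])@np.append(p,1); return d["fx"]*q[0]/q[2]+d["cx"],d["fy"]*q[1]/q[2]+d["cy"]
def save(d,n): cv2.imwrite("pics/"+n,d["img"][:,:,::-1])
E
python3 - <<'E'
from h import *
ims=[]
for n in("top","side"):
    d=grab(n); np.savez(n+".npz",**d); print(n,d["C"].round(3).tolist(),d["fx"]); save(d,n+"0.png")
s=arm.observe();print(s)
E
```

```text
top [[0.014, -0.985, 0.169, 0.292], [-1.0, -0.012, 0.015, -0.034], [-0.012, -0.169, -0.985, 1.643], [0.0, 0.0, 0.0, 1.0]] 488.1904058377704
side [[-0.881, -0.258, 0.396, -0.077], [-0.473, 0.487, -0.734, 1.068], [-0.004, -0.834, -0.552, 0.947], [0.0, 0.0, 0.0, 1.0]] 458.8590449806893
{'clock': 0.1, 'joints': array([ 1.15840537,  0.43516985,  0.02495523,  1.57396519, -0.01155311,
        1.13398469, -0.07513411]), 'dq': array([ 0.00041535, -0.00096645,  0.00028305, -0.00062768, -0.00088695,
       -0.00178255, -0.00026907]), 'joint_efforts': array([ 2.82263034e-03, -6.69127536e+01,  9.88035835e-01, -3.15146255e+01,
       -6.04024390e-02,  3.73370619e-02,  4.72341441e-06]), 'position': array([ 0.19035215, -0.59485355,  0.22602879]), 'ee_rot': array([-3.10267992e+00, -4.84366101e-01,  5.83116166e-04]), 'force': array([-0.44398915, -0.12045107,  0.16887606]), 'ft_torque': array([0.02154744, 0.04626975, 0.01129037]), 'gripper_force': 0.0, 'width': 0.9978693617944868}
```

View pics/top0.png

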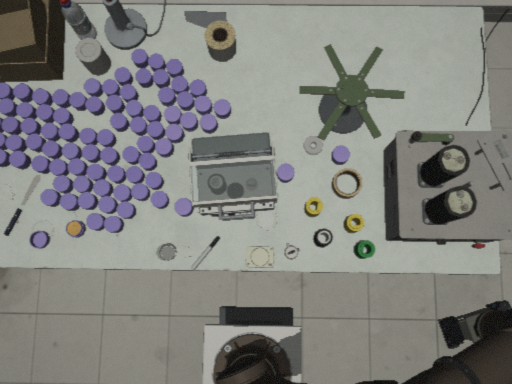

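View pics/side0.png

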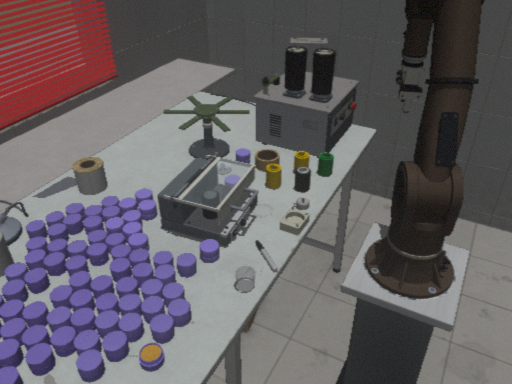

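Top view: the tightener with its handle is at about (233,190). Roller candidates are black (323,238), yellow (314,206) and (355,223), green (365,249), and the big black rollers on the other machine at (445,165) and (450,205). The choice is the loose black one at (323,238); I'll check it in a close crop.

```bash
python3 - <<'E'
from h import *
d=dict(np.load("top.npz"))
c=d["img"][125:275,180:380,::-1]; cv2.imwrite("pics/c1.png",cv2.resize(c,None,fx=4,fy=4,interpolation=cv2.INTER_CUBIC))
for u,v in [(323,238),(316,238),(330,238),(233,210),(200,212),(272,205),(260,257),(285,172),(217,184),(251,190)]: print(u,v,dep(d,u,v).round(3),onz(d,u,v,.08).round(3))
E
```

```text
323 238 [ 0.438 -0.231  0.001] [ 0.431 -0.221  0.08 ]
316 238 [ 0.431 -0.199  0.078] [ 0.431 -0.199  0.08 ]
330 238 [ 0.432 -0.244  0.078] [ 0.431 -0.244  0.08 ]
233 210 [0.523 0.071 0.047] [0.518 0.069 0.08 ]
200 212 [0.514 0.179 0.05 ] [0.51  0.175 0.08 ]
272 205 [ 0.541 -0.058  0.045] [ 0.536 -0.057  0.08 ]
260 257 [ 0.372 -0.02   0.005] [ 0.368 -0.021  0.08 ]
285 172 [ 0.654 -0.1    0.043] [ 0.646 -0.099  0.08 ]
217 184 [0.59  0.116 0.146] [0.603 0.123 0.08 ]
251 190 [0.571 0.009 0.154] [0.584 0.011 0.08 ]
```

View pics/c1.png

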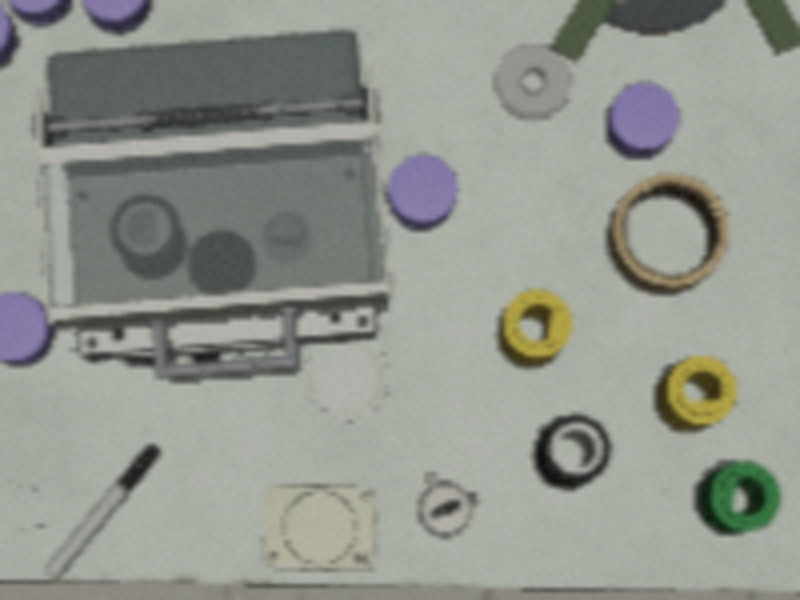

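The crop shows the black roller with its bore at crop (573,451), full (323,238). The bare spindle is on the right at crop (286,230), the fixed roller on the left at (147,235), and the handle bar runs from (163,372) to (297,366). Now the numbers for the tightener pose.

```bash
python3 - <<'E'
from h import *
d=dict(np.load("top.npz"))
f=lambda x,y:(180+(x+.5)/4-.5,125+(y+.5)/4-.5)
P={}
for n,(x,y),z in [("hL",(163,372),.105),("hR",(297,366),.105),("HrL",(50,57),.139),("HrR",(352,32),.139),("GfL",(52,318),.153),("GfR",(386,294),.153),("roller",(573,451),.08),("tipR",(286,225),.088),("roll2",(143,228),.136)]:
    P[n]=onz(d,*f(x,y),z); print(n,P[n].round(4))
for a,b in (("hL","hR"),("HrL","HrR"),("GfL","GfR"),("roll2","tipR")):
    v=P[a]-P[b]; print(a,np.linalg.norm(v).round(3),"yaw deg",np.degrees(np.arctan2(-v[0],v[1])).round(2))
# depth cloud of handle bar: 
V,U=np.mgrid[0:384,0:512]; Z=d["depth"]
c=np.stack([(U-d["cx"])/d["fx"]*Z,(V-d["cy"])/d["fy"]*Z,Z],-1)@d["C"][:3,:3].T+d["C"][:3,3]
m=(Z>0)&(c[...,2]>.08)&(c[...,2]<.118)&(U>200)&(U<265)&(V>205)&(V<225)
m&=c[...,0]<.50
q=c[m];print(m.sum(),q.min(0).round(3),q.max(0).round(3)); 
print(np.polyfit(q[:,1],q[:,0],1))
m=(Z>0)&(c[...,2]>.072)&(c[...,2]<.085)&(U>305)&(U<340)&(V>225)&(V<252)
(x,y),r=cv2.minEnclosingCircle((c[m][:,:2]*1000).astype(np.float32)); print("roller circ",x,y,r)
m=(Z>0)&(c[...,2]>.132)&(c[...,2]<.145)&(U>185)&(U<280)&(V>125)&(V<165)
print(cv2.minAreaRect((c[m][:,:2]*1000).astype(np.float32)))
E
```

```text
hL [0.4894 0.1065 0.105 ]
hR [4.955e-01 2.000e-04 1.050e-01]
HrL [0.7374 0.2007 0.139 ]
HrR [ 0.7607 -0.0404  0.139 ]
GfL [0.5242 0.1892 0.153 ]
GfR [ 0.5462 -0.0689  0.153 ]
roller [ 0.4331 -0.221   0.08  ]
tipR [0.6132 0.0113 0.088 ]
roll2 [0.5995 0.1226 0.136 ]
hL 0.107 yaw deg 3.3
HrL 0.242 yaw deg 5.5
GfL 0.259 yaw deg 4.86
roll2 0.122 yaw deg 6.99
116 [0.484 0.003 0.098] [0.499 0.114 0.118]
[-0.06328111  0.49726316]
roller circ 435.2634582519531 -221.91860961914062 27.656253814697266
((707.45068359375, 76.69303894042969), (104.810546875, 256.66290283203125), 0.7587834000587463)
```

Request:
jog_arm --rows '[[[0,0,7],[0,0,0],1],[[4,6,9],[0,0,0],1],[[8,12,9],[0,0,0],1],[[11,17.5,9],[0,0,0],1],[[14,23,9],[0,0,0],1],[[17,29,9],[0,0,0],1],[[19,35,9],[0,0,0],1],[[19,37,9],[0,0,0],1]]'

```text
clock: 1.1
position: [0.3813, -0.2224, 0.3166]
ee_rot: [-3.103, -0.488, -0.0]
force: [0.6, -0.3, -0.2]
width: 1.0
gripper_force: 0.0
```

```bash
python3 - <<'E'
from h import *
d=grab("wrist"); s=arm.observe(); print(s["clock"],s["position"],s["ee_rot"],s["joints"].round(2),np.array(d["mount"]).round(3).tolist(),d["fx"])
print("roller px",proj(d,[.435,-.222,.08]),"spindle px",proj(d,[.608,.008,.088]))
np.savez("w1.npz",**d); save(d,"w1.png")
E
```

```text
1.15 [ 0.38249291 -0.21646627  0.31675173] [-3.09933912e+00 -4.96980304e-01 -1.37916333e-03] [ 0.62  0.08 -0.24  1.83  0.02  1.24 -0.88] [[0.001, -0.968, -0.25, 0.068], [1.0, 0.001, 0.002, 0.001], [-0.002, -0.25, 0.968, -0.156], [0.0, 0.0, 0.0, 1.0]] 285.231688808703
roller px (np.float64(264.8986355550941), np.float64(133.50554355677667)) spindle px (np.float64(118.50868829155303), np.float64(-82.22253276293947))
```

View pics/w1.png

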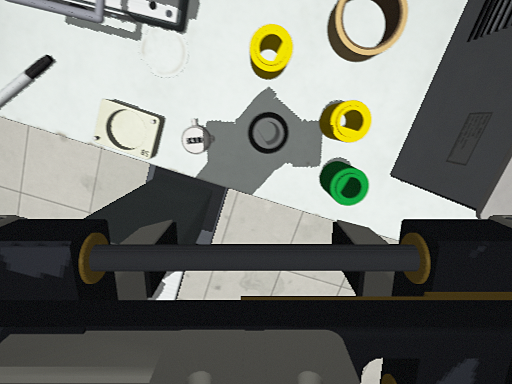

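The wrist view shows the black roller at (268,132), in the gripper's shadow; the projection predicted (265,134), which agrees. A stretched crop should show the bore.

```bash
python3 - <<'E'
from h import *
d=dict(np.load("w1.npz"))
c=d["img"][107:157,238:298].astype(float); c=np.clip((c-20)*255/140,0,255).astype(np.uint8)
z=d["depth"][107:157,238:298]; print(z.min(),np.percentile(z,[5,20,50,80,95]).round(3))
zz=np.clip((z-.3)/(.45-.3)*255,0,255).astype(np.uint8) if 0 else cv2.normalize(z,None,0,255,cv2.NORM_MINMAX).astype(np.uint8)
o=np.hstack([c[:,:,::-1],cv2.merge([zz]*3)])
cv2.imwrite("pics/c2.png",cv2.resize(o,None,fx=6.5,fy=6.5,interpolation=cv2.INTER_CUBIC))
E
```

```text
0.0 [0.383 0.389 0.457 0.467 0.473]
```

View pics/c2.png

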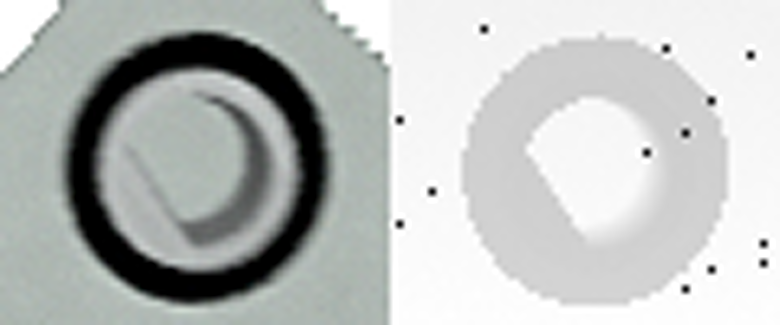

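```bash
python3 - <<'E'
from h import *
d=dict(np.load("w1.npz"))
f=lambda x,y:onz(d,238+(x+.5)/6.5-.5,107+(y+.5)/6.5-.5,.08)
a=f(525-390,148);b=f(585-390,240);ctr=f(595-390,171)
print(a,b,ctr); v=b-a; n=np.array([-v[1],v[0]]);n/=np.linalg.norm(n)
if n@((a+b)/2-ctr)[:2]<0:n=-n
print("len",np.linalg.norm(v),"dist",n@((a+b)/2-ctr)[:2],"flat normal deg",np.degrees(np.arctan2(n[1],n[0])),"roller x yaw",np.degrees(np.arctan2(-n[1],-n[0])))
# mask contour refinement by depth
Z=d["depth"][107:157,238:298]; m=((Z>.37)&(Z<.398)).astype(np.uint8); m=cv2.medianBlur(m*255,3)
cs,_=cv2.findContours(m,cv2.RETR_CCOMP,cv2.CHAIN_APPROX_NONE)
for c in cs:
  if len(c)>30:
    w=np.array([onz(d,238+p[0][0],107+p[0][1],.08)[:2]*1000 for p in c],np.float32); print(len(c),cv2.minEnclosingCircle(w),w.mean(0))
E
```

```text
[ 0.43747472 -0.21189682  0.08      ] [ 0.4235107  -0.22967913  0.08      ] [ 0.43752548 -0.22714336  0.08      ]
len 0.02260982722926397 dist 0.00945631484874086 flat normal deg 141.8583046113243 roller x yaw -38.141695388675736
114 ((437.03302001953125, -227.33094787597656), 27.449966430664062) [ 437.1595  -227.18593]
60 ((437.2511901855469, -227.52395629882812), 16.218524932861328) [ 438.5898  -228.02554]
```

The roller is at about (0.436,-0.225), with its x axis at yaw -38°; the flat measures 9.46 mm from the axis (9.5 given). Next, the handle, at about (0.4925, 0.053, 0.105).

Request:
jog_arm --rows '[[[1,3,0],[0,0,10],0.3],[[2,7,0],[0,0,20],0.3],[[4,11,-1],[0,0,30],0.3],[[6,15,-2],[0,0,40],0.3],[[8,19,-4],[0,0,50],0.3],[[10,23,-6],[0,0,60],0.3],[[11.1,26.5,-8],[0,0,70],0.3],[[11.1,27.8,-10],[0,0,77],0.3]]'

```text
clock: 2.15
position: [0.4919, 0.0551, 0.2158]
ee_rot: [-2.118, -2.319, -0.001]
force: [0.4, -0.6, -0.2]
width: 0.3
gripper_force: 0.0
```

Request:
jog_arm --rows '[[[0,0,0],[0,0,0],0.27],[[0,0,0],[0,0,0],0.27]]'

```text
clock: 2.4
position: [0.4917, 0.0517, 0.2172]
ee_rot: [2.132, 2.307, -0.0]
force: [-0.9, -0.0, 0.3]
width: 0.274
gripper_force: 0.0
```

```bash
python3 - <<'E'
from h import *
s=arm.observe(); d=grab("wrist"); print(s["clock"],s["position"],s["ee_rot"],s["joints"].round(2),s["width"])
X=d["C"]; h=np.array([.4925,.053,.105]); print("handle px",proj(d,h),proj(d,h+[-.004,.05,0]),proj(d,h-[-.004,.05,0]))
np.savez("w2.npz",**d); save(d,"w2.png")
E
```

```text
2.4 [0.4917004  0.05169617 0.21719802] [ 2.13168130e+00  2.30717320e+00 -4.09419982e-04] [ 0.27  0.29 -0.59  1.86  0.19  1.04 -0.33] 0.2735086126184191
handle px (np.float64(253.60870933309332), np.float64(189.64114166756374)) (np.float64(253.60168660012562), np.float64(136.8210565562043)) (np.float64(253.6151179092148), np.float64(237.84196857358586))
```

View pics/w2.png

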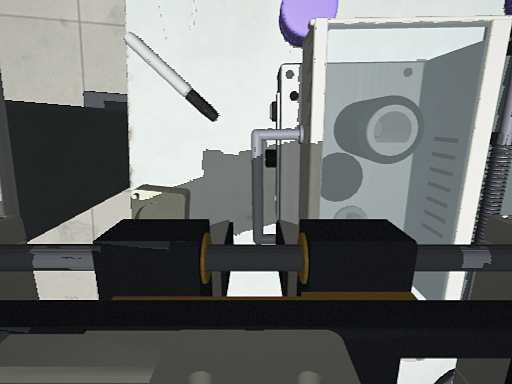

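The wrist view shows the bar at column 259, rows 130–240, about 5 mm further to the rear than predicted, so I add x +4 mm, then descend and pinch.

Request:
jog_arm --rows '[[[0.4,0,-5],[0,0,0],0.27],[[0.4,0,-9],[0,0,0],0.27],[[0.4,0,-12.3],[0,0,0],0.27],[[0.4,0,-12.3],[0,0,0],0.27],[[0.4,0,-12.3],[0,0,0],0.05],[[0.4,0,-12.3],[0,0,0],0.05],[[0.4,0,-12.3],[0,0,0],0.05]]' --newtons 20

```text
clock: 3.32
position: [0.4949, 0.0525, 0.0949]
ee_rot: [2.128, 2.311, -0.001]
force: [-4.6, 0.0, 3.2]
width: 0.111
gripper_force: 20.0
```

Request:
jog_arm --rows '[[[-0.3,0,1.7],[0,0,0],0.05],[[-0.4,0,3.5],[0,0,0],0.05],[[-0.4,0,5.2],[0,0,0],0.05],[[-0.2,0,6.9],[0,0,0],0.05],[[0.15,0,8.7],[0,0,0],0.05],[[0.6,0.05,10.3],[0,0,0],0.05],[[1.25,0.1,12.0],[0,0,0],0.05],[[2.0,0.15,13.5],[0,0,0],0.05]]'

```text
clock: 4.32
position: [0.5127, 0.0542, 0.2301]
ee_rot: [-2.125, -2.31, 0.006]
force: [-11.7, -1.2, 5.4]
width: 0.11
gripper_force: 20.0
```

Request:
jog_arm --rows '[[[0.7,0.1,1.5],[0,0,0],0.05],[[1.7,0.15,2.9],[0,0,0],0.05],[[2.9,0.25,4.2],[0,0,0],0.05],[[4.1,0.35,5.4],[0,0,0],0.05],[[5.5,0.5,6.5],[0,0,0],0.05],[[6.9,0.6,7.5],[0,0,0],0.05],[[8.4,0.7,8.3],[0,0,0],0.05],[[9.6,0.8,8.8],[0,0,0],0.05]]'

```text
clock: 5.32
position: [0.6122, 0.0635, 0.3221]
ee_rot: [2.125, 2.31, 0.008]
force: [-8.0, -0.4, 20.5]
width: 0.116
gripper_force: 20.0
```

Request:
jog_arm --rows '[[[0,0,0],[0,0,0],0.3],[[0,0,0],[0,0,0],0.3],[[0,0,6],[0,0,0],0.3],[[-3,-1,10],[0,0,0],0.3],[[-6,-2,12],[0,0,0],0.5]]'

```text
clock: 5.95
position: [0.5509, 0.0426, 0.4391]
ee_rot: [2.126, 2.311, 0.004]
force: [-0.2, -0.8, -0.0]
width: 0.365
gripper_force: 0.0
```

```bash
python3 - <<'E'
from h import *
s=arm.observe(); print(s["clock"],s["position"],s["joints"].round(2),s["force"])
d=grab("side"); np.savez("side1.npz",**d); t=grab("top"); np.savez("top1.npz",**t)
a=d["img"][130:260,150:280];b=t["img"][120:250,180:310]
o=np.hstack([a,b])[:,:,::-1]; cv2.imwrite("pics/c3.png",cv2.resize(o,None,fx=3,fy=3,interpolation=cv2.INTER_CUBIC))
E
```

```text
5.95 [0.55093536 0.04262428 0.43912735] [ 0.25  0.28 -0.58  1.33  0.15  1.58 -0.23] [-0.23578032 -0.84874907 -0.04035571]
```

View pics/c3.png

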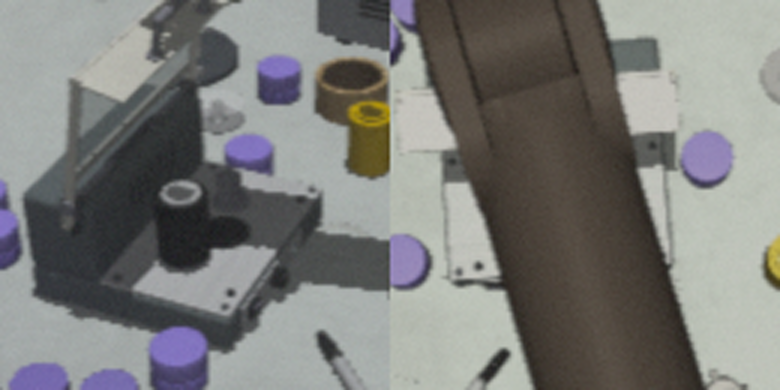

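The guard is open on its stop with the skirt level, and the fixed roller is on the left. Next I back off and tilt the tool about 45° forward to look at the bare spindle.

Request:
jog_arm --rows '[[[-3,-1,0],[3.7,-3.4,-8.95],1],[[-6,-2,0],[7.4,-6.8,-17.9],1],[[-9,-2,0],[11.1,-10.2,-26.8],1],[[-11,-3,0],[14.8,-13.6,-35.8],1],[[-12,-3,-2],[18.5,-17,-44.7],1],[[-12,-4,-4],[22.2,-20.4,-53.7],1],[[-12,-4,-6],[26,-23.8,-62.6],1],[[-12,-4,-8],[29.7,-27.2,-71.6],1]]'

```text
clock: 7.05
position: [0.4311, 0.0017, 0.3557]
ee_rot: [-2.927, -0.514, -1.014]
force: [-0.1, 0.9, 0.8]
width: 1.001
gripper_force: 0.0
```

Request:
jog_arm --rows '[[[3,0,-4],[0,0,0],1]]'

```text
clock: 7.18
position: [0.4603, 0.0018, 0.3173]
ee_rot: [2.923, 0.519, 1.017]
force: [2.5, -0.8, 0.3]
width: 1.003
gripper_force: 0.0
```

```bash
python3 - <<'E'
from h import *
s=arm.observe(); print(s["clock"],s["position"],s["joints"].round(2))
q=R.from_rotvec(s["ee_rot"]);print(q.as_matrix().round(3).tolist())
# desired: phi=0,tilt 45
def des(phi,t):
    p,t=np.radians([phi,t]); z=np.array([np.cos(p)*np.cos(t),np.sin(p)*np.cos(t),-np.sin(t)]); y=np.array([np.sin(p),-np.cos(p),0]); return R.from_matrix(np.stack([np.cross(y,z),y,z],1))
for ph,t in((0,45),(5,45),(0,40)): print(ph,t,np.degrees((des(ph,t)*q.inv()).as_rotvec()).round(1))
E
```

```text
7.175 [0.46031425 0.00183078 0.31730347] [ 0.63 -0.24 -0.53  2.29 -0.61  0.49 -0.67]
[[0.735, 0.307, 0.604], [0.31, -0.945, 0.104], [0.603, 0.111, -0.79]]
0 45 [  7.5  -6.6 -17.5]
5 45 [  7.8  -6.2 -12.5]
0 40 [  8.3 -11.5 -17.2]
```

Request:
jog_arm --rows '[[[1,0,-2],[3.7,-3.3,-8.7],1],[[2,0,-5],[7.5,-6.6,-17.5],1],[[2,0,-6],[7.5,-6.6,-17.5],1],[[2,0,-6],[7.5,-6.6,-17.5],1]]'

```text
clock: 7.68
position: [0.479, 0.0023, 0.2631]
ee_rot: [-2.909, -0.008, -1.176]
force: [0.8, -2.3, 2.9]
width: 1.003
gripper_force: 0.0
```

```bash
cat >> h.py <<'E'
def des(phi,t):
    p,t=np.radians([phi,t]); z=np.array([np.cos(p)*np.cos(t),np.sin(p)*np.cos(t),-np.sin(t)]); y=np.array([np.sin(p),-np.cos(p),0]); return R.from_matrix(np.stack([np.cross(y,z),y,z],1))
E
python3 - <<'E'
from h import *
s=arm.observe(); d=grab("wrist"); print(s["clock"],s["position"],s["joints"].round(2))
q=R.from_rotvec(s["ee_rot"]);print(q.as_matrix().round(3).tolist())
u,v=proj(d,[.608,.008,.088]); print(u,v,dep(d,u,v)); np.savez("w3.npz",**d)
u,v=int(u),int(v); y0,x0=max(v-50,0),max(u-65,0)
c=d["img"][y0:v+50,x0:u+65].astype(float); c=np.clip((c-10)*1.6,0,255).astype(np.uint8); print(x0,y0,c.shape)
cv2.imwrite("pics/c4.png",cv2.resize(c[:,:,::-1],None,fx=6,fy=6,interpolation=cv2.INTER_CUBIC))
E
```

```text
7.675 [0.47900177 0.00232008 0.2630709 ] [ 0.97 -0.18 -0.97  2.44 -1.32  0.12 -0.35]
[[0.719, 0.007, 0.695], [0.003, -1.0, 0.006], [0.695, -0.002, -0.719]]
250.06692511809672 194.0781287861238 [0.60935607 0.00804991 0.08561482]
185 144 (100, 130, 3)
```

View pics/c4.png

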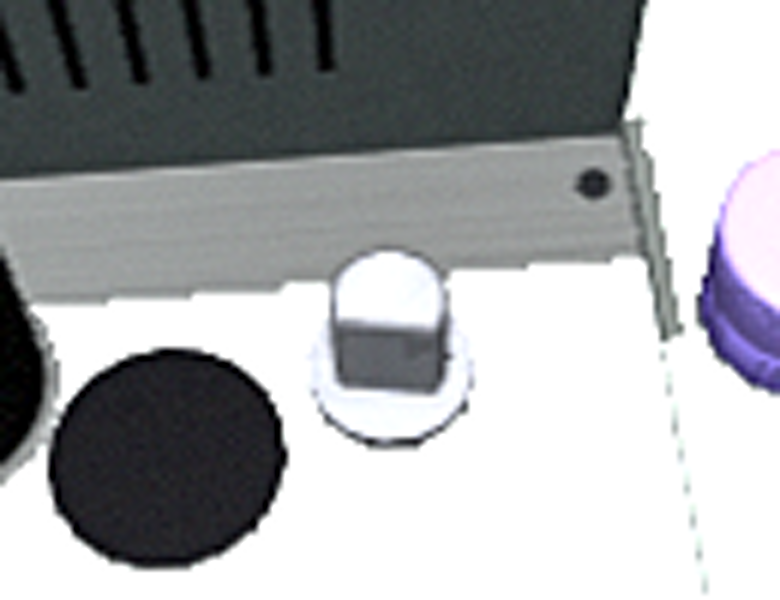

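Crop c4: the bare spindle stands upright with its flat facing the front; the flat's top edge runs crop (333,318) to (445,325) and the shoulder centre is near (392,372). I'll compute its yaw and axis. Since joints 5 and 6 are at their limits in this pose, I'll also fit a small kinematic model to the logged states to choose a feasible grasp tilt.

```bash
cat > kin.py <<'E'
from h import *
from scipy.optimize import least_squares
D=[([1.15840537,.43516985,.02495523,1.57396519,-.01155311,1.13398469,-.07513411],[.19035215,-.59485355,.22602879],[-3.10267992,-.484366101,.000583]),
([.62,.08,-.24,1.83,.02,1.24,-.88],[.3825,-.2165,.31675],[-3.0993,-.497,-.0014]),
([.27,.29,-.59,1.86,.19,1.04,-.33],[.4917,.0517,.2172],[2.13168,2.30717,-.0004]),
([.25,.28,-.58,1.33,.15,1.58,-.23],[.55093,.04262,.43913],[2.126,2.311,.004]),
([.63,-.24,-.53,2.29,-.61,.49,-.67],[.46031,.00183,.3173],[2.923,.519,1.017]),
([.97,-.18,-.97,2.44,-1.32,.12,-.35],[.479,.00232,.26307],[-2.909,-.008,-1.176])]
rz=lambda a:R.from_euler("z",a); ry=lambda a:R.from_euler("y",a)
def fk(q,p):
    o=np.array(p).reshape(-1,3); sg=[-1,1,-1,1,-1,1,-1]
    T=R.identity(); x=np.zeros(3)
    for i in range(7):
        T=T*(ry(q[i]) if i%2 else rz(sg[i]*q[i])); x=x+T.apply(o[i])
    return x+np.array([0,0,p[21]]),T*rz(p[22])
def res(p): 
    r=[]
    for q,x,v in D:
        X,T=fk(q,p); r+=list((X-x)*10)+list((T.inv()*R.from_rotvec(v)).as_rotvec())
    return np.r_[r,0.03*(p-p0)]
p0=np.zeros(23);p0[[5,11]]=.4;p0[20]=.25;p0[21]=.3;p0[22]=np.pi/2*0
best=None
for k in (0,np.pi/2,np.pi,-np.pi/2):
    p0[22]=k
    s=least_squares(res,p0.copy())
    if best is None or s.cost<best.cost: best=s
P=best.x
def ik(x,T,q0,lo=np.array([-2.6,-.42,-1.25,.1,-1.3,.14,-2.7]),hi=np.array([2.6,2.07,1.3,2.55,4.4,1.98,2.7]),w=.005):
    f=lambda q:(lambda X:np.r_[(X[0]-x)*10,(X[1].inv()*T).as_rotvec()*2,w*(q-q0)])(fk(q,P))
    s=least_squares(f,np.clip(q0,lo+.01,hi-.01),bounds=(lo,hi)); X=fk(s.x,P); return s.x,np.linalg.norm(X[0]-x),np.degrees((X[1].inv()*T).magnitude())
E
python3 - <<'E'
from kin import *
print("cost",best.cost); print(P.round(3)); print(np.abs(best.fun[:36]).reshape(6,6).max(0).round(3))
d=dict(np.load("w3.npz")); f=lambda x,y,z:onz(d,185+(x+.5)/6-.5,144+(y+.5)/6-.5,z)
a=f(333,318,.087);b=f(445,325,.087);v=b-a; c=f(392,372,.056)
print(a,b,np.linalg.norm(v),"spindle yaw",np.degrees(np.arctan2(v[0],-v[1])),"shoulder",c)
n=np.array([v[1],-v[0]])/np.hypot(*v[:2]); n=n*np.sign(n[0])*-1; print("axis est",((a+b)/2)[:2]-.008*n)
Z=d["depth"];V,U=np.mgrid[0:384,0:512]
w=np.stack([(U-d["cx"])/d["fx"]*Z,(V-d["cy"])/d["fy"]*Z,Z],-1)@d["C"][:3,:3].T+d["C"][:3,3]
m=(Z>0)&(np.hypot(w[...,0]-.609,w[...,1]-.008)<.03)&(w[...,2]>.082)&(w[...,2]<.095); q=w[m]
print(m.sum(),q.mean(0),q.min(0),q.max(0))
E
```

```text
Traceback (most recent call last):
  File "kin.py", line 25, in <module>
    s=least_squares(res,p0.copy())
  File "kin.py", line 19, in res
    X,T=fk(q,p); r+=list((X-x)*10)+list((T.inv()*R.from_rotvec(v)).as_rotvec())
        ~~^^^^^
  File "kin.py", line 11, in fk
    o=np.array(p).reshape(-1,3); sg=[-1,1,-1,1,-1,1,-1]
ValueError: cannot reshape array of size 23 into shape (3)
```

```bash
sed -i 's/np.array(p).reshape/np.array(p[:21]).reshape/' kin.py
python3 - <<'E'
from kin import *
print("cost",best.cost); print(P.round(3)); print(np.abs(best.fun[:36]).reshape(6,6).max(0).round(3))
d=dict(np.load("w3.npz")); f=lambda x,y,z:onz(d,185+(x+.5)/6-.5,144+(y+.5)/6-.5,z)
a=f(333,318,.087);b=f(445,325,.087);v=b-a; c=f(392,372,.056)
print(a,b,np.linalg.norm(v),"spindle yaw",np.degrees(np.arctan2(v[0],-v[1])),"shoulder",c)
n=np.array([v[1],-v[0]])/np.hypot(*v[:2]); n=n*np.sign(n[0])*-1; print("axis est",((a+b)/2)[:2]-.008*n)
Z=d["depth"];V,U=np.mgrid[0:384,0:512]
w=np.stack([(U-d["cx"])/d["fx"]*Z,(V-d["cy"])/d["fy"]*Z,Z],-1)@d["C"][:3,:3].T+d["C"][:3,3]
m=(Z>0)&(np.hypot(w[...,0]-.609,w[...,1]-.008)<.03)&(w[...,2]>.082)&(w[...,2]<.095); q=w[m]
print(m.sum(),q.mean(0),q.min(0),q.max(0))
for phi in (-40,-20,-5,5,20,40):
  for t in (20,30,40,50):
    r=min((ik(np.array([.609,.009,.17])+des(phi,t).as_matrix()[:,2]*.019,des(phi,t),np.array(g)) for g in ([.3,.3,-.5,2,-.5,.5,-1],[-.3,.3,.5,2,.5,.5,-1],[0,.3,0,1.8,0,.5,-1.5])),key=lambda r:r[1]*100+r[2])
    print(phi,t,r[0].round(2),r[1].round(4),r[2].round(1))
E
```

```text
cost 0.001023860435507709
[-0.017 -0.021 -0.004  0.02  -0.021  0.455 -0.004 -0.006  0.055 -0.024
 -0.006  0.417  0.015  0.01   0.017 -0.007  0.01   0.048 -0.008 -0.019
  0.298  0.296  1.57 ]
[0.014 0.011 0.017 0.008 0.007 0.014]
[0.60460509 0.02135172 0.087     ] [ 0.6030041  -0.00367749  0.087     ] 0.02508035769662995 spindle yaw -3.6599184919659162 shoulder [0.60713857 0.00860812 0.056     ]
axis est [0.61178828 0.00832644]
248 [0.61152018 0.00861467 0.085382  ] [ 0.601663   -0.00407639  0.08206886] [0.62479844 0.02196296 0.08777425]
-40 20 [-1.36  0.96  1.3   2.16 -0.02  0.14 -2.7 ] 0.0252 14.0
-40 30 [-1.36  0.88  1.3   2.19  0.01  0.14 -2.7 ] 0.0114 6.3
-40 40 [-1.35  0.78  1.3   2.2  -0.08  0.15 -2.56] 0.0 0.0
-40 50 [-1.25  0.66  1.25  2.13 -0.28  0.3  -2.26] 0.0 0.0
-20 20 [-1.39  0.85  1.3   2.17  0.2   0.14 -2.7 ] 0.02 22.2
-20 30 [-1.35  0.7   1.25  2.19  0.31  0.14 -2.7 ] 0.0172 15.8
-20 40 [-1.17  0.5   1.07  2.19  0.48  0.14 -2.7 ] 0.0099 9.1
-20 50 [-0.96  0.39  0.85  2.18  0.56  0.14 -2.7 ] 0.0017 1.6
-5 20 [-1.11  0.38  0.98  2.18  0.73  0.14 -2.7 ] 0.032 29.6
-5 30
[... 210 characters left out ...]
 1.65  0.22 -2.7 ] 0.0268 26.9
5 30 [ 0.75  0.44 -0.91  2.09  1.38  0.14 -2.7 ] 0.0211 19.5
5 40 [ 0.42  0.35 -0.6   2.11  1.23  0.14 -2.7 ] 0.0121 11.2
5 50 [ 0.2   0.32 -0.38  2.12  1.15  0.14 -2.7 ] 0.0028 2.6
20 20 [ 1.24  0.94 -1.21  2.13 -1.3   0.14  0.75] 0.0239 21.9
20 30 [ 1.01  0.62 -1.    2.13 -1.3   0.14  0.42] 0.0186 17.0
20 40 [ 0.69  0.43 -0.7   2.15 -1.3   0.14  0.2 ] 0.0113 10.4
20 50 [ 0.33  0.34 -0.35  2.18 -1.3   0.14  0.07] 0.0032 2.9
40 20 [ 1.27  1.09 -1.25  2.14 -1.3   0.15  1.02] 0.0065 6.2
40 30 [ 1.17  0.87 -1.16  2.15 -1.3   0.14  0.83] 0.0043 3.9
40 40 [ 1.    0.66 -1.01  2.15 -1.3   0.14  0.66] 0.0004 0.3
40 50 [ 0.87  0.57 -0.91  2.03 -0.28  0.24 -0.46] 0.0 0.0
```

The model fits to about 1 mm. Spindle: axis at about (0.610, 0.0085), yaw about -3.7°, so the roller must turn about +34° between pick and place. Next I look for a heading and tilt that are feasible at both ends.

```bash
cat > scan.py <<'E'
from kin import *
lo=np.array([-2.62,-.44,-1.27,.08,-1.32,.12,-2.74]);hi=np.array([2.62,2.09,1.32,2.57,4.46,2,2.74])
out=[]
G=[[.3,.3,-.5,2,-.5,.5,-1],[-.5,.3,.5,2,.5,.5,-1],[.3,.3,-.5,2,-.5,.5,1.5],[.5,.3,0,1.8,0,.8,-1.5]]
for fl in (0,1):
  for phi in (-30,-15,0,15,30,45,60):
    for t in (55,62,70):
      Rz=rz(np.pi*fl)
      for g in G:
        T=des(phi,t)*Rz; z=T.as_matrix()[:,2]*.019
        a=ik(np.array([.61,.0085,.17])+z,T,np.array(g),w=.02)
        b=ik(np.array([.61,.0085,.12])+z,T,a[0],w=.02)
        T2=des(phi-34,t)*Rz; z=T2.as_matrix()[:,2]*.019
        c=ik(np.array([.436,-.2245,.17])+z,T2,a[0],w=.02); e=ik(np.array([.436,-.2245,.064])+z,T2,c[0],w=.02)
        if max(r[1] for r in(a,b,c,e))<.004 and max(r[2] for r in (a,b,c,e))<1:
          mg=min(np.minimum(r[0]-lo,hi-r[0]).min() for r in(a,b,c,e)); out.append((mg,fl,phi,t,b[0].round(2).tolist(),e[0].round(2).tolist()))
out.sort(key=lambda o:-o[0])
for o in out[:14]: print(round(o[0],2),*o[1:])
E
timeout 500 python3 scan.py
```

```text
0.31 0 60 70 [0.03, 0.49, 0.04, 1.89, -0.55, 0.68, -0.04] [0.5, 0.41, 0.07, 2.26, -0.88, 0.43, 0.24]
0.29 1 -30 70 [0.16, 0.49, -0.5, 1.96, 0.83, 0.66, 0.13] [0.35, 0.41, -0.22, 2.28, 0.99, 0.45, -0.3]
0.28 1 -30 70 [0.09, 0.47, -0.4, 1.97, 0.77, 0.62, 0.18] [0.25, 0.4, -0.1, 2.29, 0.93, 0.41, -0.24]
0.27 0 60 70 [0.13, 0.5, -0.09, 1.87, -0.45, 0.66, -0.13] [0.62, 0.42, -0.07, 2.24, -0.76, 0.39, 0.13]
0.24 0 60 62 [0.32, 0.52, -0.24, 1.92, -0.61, 0.6, 0.08] [0.86, 0.45, -0.27, 2.29, -1.07, 0.36, 0.52]
0.22 0 60 70 [0.4, 0.56, -0.45, 1.82, -0.12, 0.64, -0.41] [0.88, 0.46, -0.38, 2.19, -0.38, 0.34, -0.22]
0.22 1 -30 62 [0.01, 0.46, -0.39, 2.06, 1.1, 0.6, -0.19] [0.25, 0.43, -0.24, 2.35, 1.36, 0.54, -0.76]
0.22 0 60 70 [0.5, 0.6, -0.61, 1.8, 0.04, 0.65, -0.55] [0.97, 0.49, -0.5, 2.17, -0.19, 0.34, -0.4]
0.22 1 -30 62 [-0.04, 0.45, -0.33, 2.06, 1.07, 0.57, -0.17] [0.2, 0.42, -0.18, 2.35, 1.35, 0.51, -0.76]
0.17 0 45 70 [-0.05, 0.46, 0.11, 1.95, -0.59, 0.57, -0.27] [0.5, 0.4, 0.02, 2.3, -0.92, 0.29, 0.01]
0.17 1 -30 55 [-0.08, 0.46, -0.35, 2.14, 1.38, 0.63, -0.52] [0.17, 0.46, -0.26, 2.4, 1.56, 0.67, -1.06]
0.17 1 -30 55 [-0.08, 0.46, -0.35, 2.14, 1.38, 0.63, -0.52] [0.17, 0.46, -0.26, 2.4, 1.56, 0.67, -1.06]
0.16 1 -15 62 [0.06, 0.42, -0.34, 2.11, 1.13, 0.4, 0.07] [0.47, 0.42, -0.41, 2.41, 1.65, 0.48, -0.73]
0.16 1 -15 70 [0.21, 0.46, -0.47, 2.0, 0.77, 0.52, 0.49] [0.31, 0.38, -0.1, 2.33, 1.03, 0.28, -0.04]
```

```bash
cat > path.py <<'E'
from kin import *
lo=np.array([-2.62,-.44,-1.27,.08,-1.32,.12,-2.74]);hi=np.array([2.62,2.09,1.32,2.57,4.46,2,2.74])
q0=np.array([.97,-.18,-.97,2.44,-1.32,.12,-.35]); F=rz(np.pi)
def go(q,xa,Ta,xb,Tb,n=10):
    v=(Tb*Ta.inv()).as_rotvec(); w=[0,0]; m=9
    for k in range(1,n+1):
        q,e,a=ik(xa+(xb-xa)*k/n,R.from_rotvec(v*k/n)*Ta,q,w=.02); w=[max(w[0],e),max(w[1],a)]; m=min(m,np.minimum(q-lo,hi-q).min())
    return q,[round(float(x),3) for x in(*w,m)]
x0,T0=fk(q0,P)
for phi,t in ((-28,64),(-22,64),(-22,70),(-15,64),(-15,70)):
    pk=phi-34; A=des(pk,89.9)*F; B=des(pk,t)*F; C=des(phi,t)*F; zb=B.as_matrix()[:,2]*.019; zc=C.as_matrix()[:,2]*.019
    r=np.array([.436,-.2245,0]); s=np.array([.61,.0085,0]); xA=np.array([.40,-.17,.32])
    pts=[(x0,T0),(xA,A),(r+zb+[0,0,.2],B),(r+zb+[0,0,.065],B),(r+zb+[0,0,.18],B),(s+zc+[-.10,-.05,.18],C),(s+zc+[0,0,.18],C),(s+zc+[0,0,.121],C)]
    q=q0; print(phi,t)
    for (xa,Ta),(xb,Tb) in zip(pts,pts[1:]):
        q,w=go(q,xa,Ta,xb,Tb); print("  ",q.round(2),w)
E
timeout 500 python3 path.py
```

```text
-28 64
   [ 1.02  0.06 -0.73  1.86  0.04  1.24  0.76] [0.0, 0.004, 0.17]
   [ 0.75  0.19 -0.69  2.2   0.82  0.71 -0.05] [0.0, 0.004, 0.368]
   [ 0.57  0.46 -0.57  2.31  1.36  0.64 -0.66] [0.0, 0.002, 0.256]
   [ 0.73  0.22 -0.68  2.22  0.89  0.69 -0.13] [0.0, 0.002, 0.262]
   [ 0.56  0.27 -0.86  2.21  0.97  0.62  0.07] [0.0, 0.0, 0.332]
   [ 0.38  0.45 -0.81  1.97  1.02  0.79  0.02] [0.0, 0.0, 0.386]
   [ 0.31  0.54 -0.75  2.02  1.18  0.74 -0.15] [0.0, 0.0, 0.462]
-22 64
   [ 1.    0.06 -0.71  1.86  0.04  1.24  0.87] [0.0, 0.003, 0.166]
   [ 0.77  0.16 -0.67  2.23  0.8   0.63  0.09] [0.0, 0.005, 0.342]
   [ 0.58  0.45 -0.56  2.34  1.44  0.58 -0.62] [0.0, 0.003, 0.227]
   [ 0.75  0.2  -0.67  2.25  0.89  0.61 -0.01] [0.0, 0.002, 0.233]
   [ 0.6   0.25 -0.84  2.22  0.94  0.54  0.21] [0.0, 0.0, 0.31]
   [ 0.4   0.44 -0.8   1.99  1.    0.72  0.15] [0.0, 0.001, 0.368]
   [ 0.33  0.52 -0.73  2.04  1.18  0.66 -0.04] [0.0, 0.001, 0.475]
-22 70
   [ 1.    0.06 -0.71  1.86  0.04  1.24  0.87] [0.0, 0.003, 0.166]
   [ 0.82  0.18 -0.66  2.16  0.6   0.67  0.33] [0.0, 0.003, 0.406]
   [ 0.58  0.43 -
[... 563 characters left out ...]
0.16] [0.0, 0.003, 0.205]
   [ 0.65  0.24 -0.84  2.24  0.88  0.46  0.42] [0.0, 0.001, 0.288]
   [ 0.44  0.42 -0.78  2.01  0.97  0.63  0.31] [0.0, 0.001, 0.355]
   [ 0.34  0.5  -0.69  2.06  1.17  0.56  0.1 ] [0.0, 0.001, 0.444]
-15 70
   [ 0.99  0.05 -0.69  1.86  0.04  1.24  1.  ] [0.0, 0.003, 0.161]
   [ 0.84  0.16 -0.63  2.18  0.54  0.61  0.53] [0.0, 0.003, 0.387]
   [ 0.56  0.41 -0.4   2.31  1.16  0.4  -0.15] [0.0, 0.004, 0.263]
   [ 0.81  0.2  -0.62  2.21  0.61  0.57  0.45] [0.0, 0.003, 0.271]
   [ 0.65  0.27 -0.82  2.16  0.64  0.55  0.68] [0.0, 0.0, 0.359]
   [ 0.43  0.44 -0.75  1.93  0.75  0.69  0.54] [0.0, 0.001, 0.431]
   [ 0.35  0.51 -0.66  1.98  0.89  0.6   0.39] [0.0, 0.001, 0.481]
```

```bash
sed -i 's/^for phi,t in .*/for phi,t in ((-12,61),(-8,61),(-4,61)):/; s/\.065\],B/.060],B/; s/\.18\],C/.155],C/g; s/\.121\],C/.116],C/' path.py; timeout 500 python3 path.py
python3 - <<'E'
from h import *
s=arm.observe(); q=R.from_rotvec(s["ee_rot"]); F=R.from_euler("z",np.pi)
print(s["position"])
for pk in (-44,-42):
  A=des(pk,89.9)*F; v=np.degrees((A*q.inv()).as_rotvec()); print(pk,v.round(1),np.linalg.norm(v))
E
```

```text
-12 61
   [ 0.98  0.05 -0.68  1.86  0.04  1.24  1.06] [0.0, 0.003, 0.152]
   [ 0.78  0.12 -0.63  2.3   0.88  0.48  0.2 ] [0.0, 0.009, 0.272]
   [ 0.65  0.46 -0.61  2.42  1.74  0.57 -0.74] [0.0, 0.005, 0.154]
   [ 0.78  0.17 -0.65  2.32  1.01  0.47  0.05] [0.0, 0.004, 0.16]
   [ 0.58  0.28 -0.78  2.31  1.22  0.38  0.13] [0.0, 0.0, 0.234]
   [ 0.43  0.45 -0.78  2.08  1.19  0.56  0.14] [0.0, 0.0, 0.281]
   [ 0.37  0.51 -0.72  2.11  1.36  0.54 -0.03] [0.0, 0.001, 0.419]
-8 61
   [ 0.97  0.05 -0.67  1.86  0.03  1.24  1.13] [0.0, 0.004, 0.14]
   [ 0.8   0.11 -0.6   2.31  0.84  0.42  0.32] [0.0, 0.011, 0.26]
   [ 0.68  0.46 -0.61  2.43  1.82  0.53 -0.72] [0.0, 0.006, 0.141]
   [ 0.8   0.16 -0.63  2.33  0.99  0.41  0.16] [0.0, 0.005, 0.146]
   [ 0.6   0.27 -0.77  2.31  1.19  0.32  0.24] [0.0, 0.0, 0.204]
   [ 0.44  0.44 -0.76  2.08  1.17  0.5   0.24] [0.0, 0.0, 0.224]
   [ 0.38  0.5  -0.7   2.11  1.35  0.48  0.05] [0.0, 0.001, 0.358]
-4 61
   [ 0.97  0.05 -0.65  1.86  0.03  1.24  1.21] [0.0, 0.004, 0.127]
   [ 0.81  0.1  -0.58  2.32  0.77  0.36  0.48] [0.0, 0.013, 0.243]
   [ 0.72  0.46 -0.62  2.44  1.89  0.5  -0.7 ] [0.0, 0.009, 0.131]
   [ 0.82  0.15 -0.62  2.34  0.96  0.36  0.28] [0.0, 0.007, 0.136]
   [ 0.63  0.27 -0.75  2.31  1.13  0.27  0.39] [0.0, 0.0, 0.151]
   [ 0.46  0.44 -0.75  2.09  1.13  0.45  0.36] [0.0, 0.001, 0.17]
   [ 0.39  0.49 -0.67  2.12  1.34  0.41  0.14] [0.0, 0.001, 0.294]
[0.4785977  0.00269531 0.26268227]
-44 [-51.7  20.6 127.2] 138.81052480377926
-42 [-52.4  19.8 129. ] 140.64403466695032
```

Chosen: place heading -8°, tilt 61°, so pick heading -42°. Returning to a tool-down pose near the roller.

Request:
jog_arm --rows '[[[-1,-1,1.5],[-3.74,1.41,9.2],1],[[-2,-3,3],[-7.5,2.8,18.4],1],[[-3,-5,4],[-11.2,4.2,27.6],1],[[-4,-7,5],[-15,5.7,36.9],1],[[-5,-9,5.7],[-18.7,7.1,46.1],1],[[-6,-12,5.7],[-22.5,8.5,55.3],1],[[-7,-14,5.7],[-26.2,9.9,64.5],1],[[-7.9,-16,5.7],[-29.9,11.3,73.7],1]]'

```text
clock: 8.72
position: [0.4009, -0.1589, 0.3218]
ee_rot: [-2.323, -2.01, -0.629]
force: [-0.3, 0.3, -0.9]
width: 1.005
gripper_force: 0.0
```

Request:
jog_arm --rows '[[[0,-1,0],[-3.74,1.41,9.2],1],[[0,-1,0],[-7.5,2.8,18.4],1],[[0,-1,0],[-11.2,4.2,27.6],1],[[0,-1,0],[-15,5.7,36.9],1],[[0,-1,0],[-18.7,7.1,46.1],1],[[0,-1,0],[-22.5,8.5,55.3],1]]'

```text
clock: 9.48
position: [0.4016, -0.1677, 0.3218]
ee_rot: [-1.129, -2.929, 0.001]
force: [-0.7, 0.0, -0.8]
width: 1.003
gripper_force: 0.0
```

```bash
python3 - <<'E'
from h import *
s=arm.observe(); d=grab("wrist"); q=R.from_rotvec(s["ee_rot"]); F=R.from_euler("z",np.pi)
print(s["clock"],s["position"],s["joints"].round(2)); T=des(-42,61)*F; z=T.as_matrix()[:,2]
print("z",z.round(3),"turn",np.degrees((T*q.inv()).as_rotvec()).round(1)); g=np.array([.436,-.2245,.06])
for n,b in(("pre",.09),("grasp",0)): p=g-z*b+z*.019; print(n,p.round(4),((p-s["position"])*100).round(1))
print(proj(d,[.436,-.2245,.08]))
E
```

```text
9.475 [ 0.40164123 -0.16773406  0.32180909] [ 0.85  0.1  -0.62  1.81  0.06  1.26  1.05]
z [ 0.36  -0.324 -0.875] turn [-19.5 -21.7   0.2]
pre [ 0.4104 -0.2015  0.1221] [  0.9  -3.4 -20. ]
grasp [ 0.4428 -0.2307  0.0434] [  4.1  -6.3 -27.8]
(np.float64(241.22151894353857), np.float64(211.9574149176044))
```

Request:
jog_arm --rows '[[[0,-1,-4],[-6.5,-7.2,0],1],[[0,-2,-7],[-13,-14.4,0],1],[[0,-3,-11],[-19.5,-21.7,0.2],1],[[0,-3,-11],[-19.5,-21.7,0.2],1]]'

```text
clock: 10.02
position: [0.3995, -0.1972, 0.2103]
ee_rot: [0.96, 2.478, -0.242]
force: [0.5, -1.0, 0.6]
width: 0.998
gripper_force: 0.0
```

```bash
cat > meas.py <<'E'
from h import *
s=arm.observe(); d=grab("wrist"); np.savez("w4.npz",**d); q=R.from_rotvec(s["ee_rot"])
print(s["clock"],s["position"],s["joints"].round(2)); z=q.as_matrix()[:,2]; print("z",z.round(3),"y",q.as_matrix()[:,1].round(3))
Z=d["depth"];V,U=np.mgrid[0:384,0:512]
w=np.stack([(U-d["cx"])/d["fx"]*Z,(V-d["cy"])/d["fy"]*Z,Z],-1)@d["C"][:3,:3].T+d["C"][:3,3]
m=(Z>0)&(np.hypot(w[...,0]-.436,w[...,1]+.2245)<.04)&(abs(w[...,2]-.079)<.005)
k=w[m][:,:2].astype(np.float32)*1000; print(m.sum(),w[m][:,2].mean(),cv2.minEnclosingCircle(k),proj(d,[.436,-.2245,.08]))
E
python3 meas.py
```

```text
10.025 [ 0.39950335 -0.19724558  0.21033088] [ 0.86 -0.03 -0.72  2.35  0.62  0.45  0.46]
z [ 0.362 -0.323 -0.875] y [0.673 0.74  0.005]
1403 0.07648453856268429 ((436.98193359375, -225.9193572998047), 28.267641067504883) (np.float64(257.3350424328033), np.float64(163.7705142388441))
```

The roller is confirmed at (0.437,-0.226), radius 28.3 mm. Approaching along the tool axis and gripping.

Request:
jog_arm --rows '[[[0.6,-0.3,-4.5],[0,0,0],1],[[1.2,-0.6,-8.8],[0,0,0],1],[[2.2,-1.5,-11.4],[0,0,0],1],[[3.3,-2.5,-14],[0,0,0],1],[[4.4,-3.5,-16.7],[0,0,0],1],[[4.4,-3.5,-16.7],[0,0,0],1],[[4.4,-3.5,-16.7],[0,0,0],1]]'

```text
clock: 10.95
position: [0.445, -0.233, 0.0458]
ee_rot: [0.959, 2.479, -0.245]
force: [0.7, -0.3, 0.7]
width: 0.999
gripper_force: 0.0
```

Request:
jog_arm --rows '[[[0,0,0],[0,0,0],0.65],[[0,0,0],[0,0,0],0.6],[[0,0,0],[0,0,0],0.55],[[0,0,0],[0,0,0],0.5],[[0,0,0],[0,0,0],0.5]]' --newtons 30

```text
clock: 11.58
position: [0.4454, -0.2331, 0.0454]
ee_rot: [0.956, 2.478, -0.244]
force: [-2.6, -0.3, 8.1]
width: 0.617
gripper_force: 29.8
```

```bash
python3 meas.py
```

```text
11.575 [ 0.44538808 -0.23305582  0.04540739] [ 0.69  0.48 -0.62  2.45  1.87  0.55 -0.77]
z [ 0.362 -0.324 -0.874] y [0.671 0.741 0.003]
2347 0.07707481601304984 ((434.1799011230469, -222.43052673339844), 32.134037017822266) (np.float64(253.20958288383764), np.float64(280.0154320672862))
```

Request:
jog_arm --rows '[[[0,0,3],[0,0,0],0.5],[[0,0,7],[0,0,0],0.5],[[0,0,11],[0,0,0],0.5],[[0,0,11],[0,0,0],0.5],[[0,0,11],[0,0,0],0.5]]'

```text
clock: 12.25
position: [0.4454, -0.2328, 0.1557]
ee_rot: [0.956, 2.478, -0.244]
force: [-0.2, -0.1, -1.6]
width: 0.612
gripper_force: 29.8
```

```bash
python3 - <<'E'
from h import *
s=arm.observe(); d=grab("wrist"); np.savez("w5.npz",**d); print(s["clock"],s["position"],s["joints"].round(2),s["width"])
t=grab("side"); a=d["img"]; b=t["img"][130:290,180:393]
b=cv2.resize(b,(400,300)); a=cv2.resize(a,(400,300))
a=np.clip(a.astype(float)*1.5,0,255).astype(np.uint8)
cv2.imwrite("pics/c5.png",np.hstack([a,b])[:,:,::-1])
E
```

```text
12.25 [ 0.44544825 -0.2327563   0.15572308] [ 0.7   0.18 -0.56  2.34  1.09  0.41  0.03] 0.6123136715266387
```

View pics/c5.png

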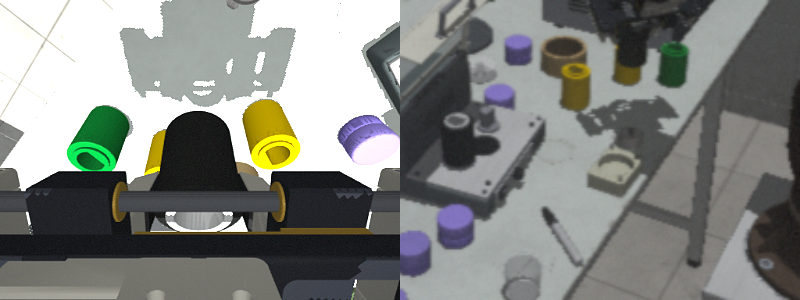

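The held roller looks upright in the wrist view, and the side view shows it clear of the others. Before placing, I'll refine the spindle yaw from the depth points on its flat and the roller yaw from the latest still image.

```bash
python3 - <<'E'
from h import *
def cloud(d):
    Z=d["depth"];V,U=np.mgrid[0:384,0:512]
    return np.stack([(U-d["cx"])/d["fx"]*Z,(V-d["cy"])/d["fy"]*Z,Z],-1)@d["C"][:3,:3].T+d["C"][:3,3],Z
d=dict(np.load("w3.npz")); w,Z=cloud(d)
for lo,hi in((.062,.083),(.066,.08)):
    m=(Z>0)&(w[...,2]>lo)&(w[...,2]<hi)&(abs(w[...,0]-.602)<.008)&(abs(w[...,1]-.0087)<.009); q=w[m]
    p=np.polyfit(q[:,1],q[:,0],1); print(m.sum(),"flat x at mid",np.polyval(p,.0087),"yaw",-np.degrees(np.arctan(p[0])),"rms",np.std(q[:,0]-np.polyval(p,q[:,1])))
m=(Z>0)&(abs(w[...,2]-.056)<.003)&(np.hypot(w[...,0]-.61,w[...,1]-.0087)<.026); q=w[m]; print("shoulder",q.min(0),q.max(0))
d=dict(np.load("side.npz")) ; 
d=dict(np.load("side1.npz")); w,Z=cloud(d); m=(Z>0)&(np.hypot(w[...,0]-.61,w[...,1]-.0087)<.025)&(w[...,2]>.07)&(w[...,2]<.1);q=w[m]; print("side",m.sum(),q.min(0),q.max(0))
t=dict(np.load("top.npz")); w,Z=cloud(t)
d=dict(np.load("w1.npz")); f=lambda x,y:onz(d,238+x,107+y,.08)
z=d["depth"][107:157,238:298]; hole=((z>.41)&(z<.6)).astype(np.uint8); n,l,st,c=cv2.connectedComponentsWithStats(hole); k=l[25,31]; print(st[k])
cs,_=cv2.findContours((l==k).astype(np.uint8),cv2.RETR_EXTERNAL,cv2.CHAIN_APPROX_NONE)
pts=np.array([f(*p[0])[:2] for p in cs[0]]); ctr=np.array([.4371,-.2273]); ang=np.degrees(np.arctan2(*(pts-ctr).T[::-1])); r=np.linalg.norm(pts-ctr,axis=1)
s=pts[(abs((ang-142+180)%360-180)<40)]; vx,vy,_,_=cv2.fitLine(s.astype(np.float32),cv2.DIST_HUBER,0,1e-4,1e-4).ravel(); print(len(s),"roller flat normal",np.degrees(np.arctan2(vx,-vy))%180)
E
```

```text
94 flat x at mid 0.6032572202728187 yaw -4.693960515883622 rms 0.0003721323684773443
57 flat x at mid 0.6032397975658652 yaw -4.315939753813819 rms 0.00032016707511816803
shoulder [ 0.59015356 -0.01177323  0.05300811] [0.62411478 0.02895431 0.05856212]
side 61 [ 0.60003237 -0.00484146  0.07102131] [0.62116249 0.02537739 0.09218949]
[ 21  15  21  22 320]
9 roller flat normal 141.98459
```

Request:
jog_arm --rows '[[[1,4,0],[0,0,5],0.5],[[2,8,0],[0,0,10],0.5],[[3,12,0],[0,0,16],0.5],[[4,16,0],[0,0,22],0.5],[[5,20,0],[0,0,28],0.5],[[6,23,0],[0,0,33.8],0.5],[[7,24,0],[0,0,33.8],0.5],[[8,24,0],[0,0,33.8],0.5]]'

```text
clock: 13.35
position: [0.5256, 0.0074, 0.1543]
ee_rot: [0.194, 2.63, -0.046]
force: [-0.8, -0.3, -1.7]
width: 0.613
gripper_force: 29.8
```

Request:
jog_arm --rows '[[[2.5,0,-0.3],[0,0,0],0.5],[[5,0,-0.6],[0,0,0],0.5],[[7.5,0,-0.9],[0,0,0],0.5],[[9.6,0,-1.2],[0,0,0],0.5],[[9.6,0,-1.2],[0,0,0],0.5],[[9.6,0,-1.2],[0,0,0],0.5]]'

```text
clock: 14.1
position: [0.6205, 0.0066, 0.1423]
ee_rot: [0.194, 2.63, -0.046]
force: [-0.4, -0.0, -1.5]
width: 0.611
gripper_force: 29.8
```

```bash
python3 - <<'E'
from h import *
s=arm.observe(); print(s["clock"],s["position"],s["joints"].round(2),s["force"]); M=R.from_rotvec(s["ee_rot"]).as_matrix(); print(M.round(3).tolist(), "grasp",(s["position"]-.019*M[:,2]).round(4))
d=grab("side"); np.savez("side2.npz",**d); w=grab("wrist"); np.savez("w6.npz",**w)
u,v=map(int,proj(d,[.611,.0087,.1])); print(u,v)
a=cv2.resize(d["img"][v-35:v+25,u-40:u+40],(400,300),interpolation=cv2.INTER_CUBIC); b=cv2.resize(w["img"],(400,300))
cv2.imwrite("pics/c6.png",np.hstack([a,b])[:,:,::-1])
E
```

```text
14.1 [0.62046272 0.00664378 0.14231143] [ 0.39  0.42 -0.74  2.11  1.17  0.5   0.18] [-0.41427965 -0.02640607 -1.52728188]
[[-0.866, 0.146, 0.479], [0.129, 0.989, -0.069], [-0.484, 0.003, -0.875]] grasp [0.6114 0.0079 0.1589]
226 185
```

View pics/c6.png

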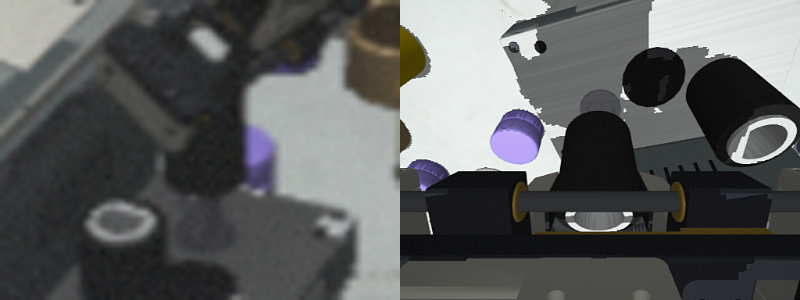

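The wrist view shows the held roller directly above the spindle, its lower end at (595,115) and the shoulder behind it at (600,100). I'll fit the roller axis from depth slices.

```bash
python3 - <<'E'
from h import *
from scipy.optimize import least_squares
for n in("w6","side2"):
    d=dict(np.load(n+".npz")); Z=d["depth"];V,U=np.mgrid[0:384,0:512]
    w=np.stack([(U-d["cx"])/d["fx"]*Z,(V-d["cy"])/d["fy"]*Z,Z],-1)@d["C"][:3,:3].T+d["C"][:3,3]
    dark=d["img"].max(-1)<60
    for lo,hi in((.1,.115),(.115,.13),(.13,.145),(.145,.16),(.1,.145)):
        m=(Z>0)&dark&(w[...,2]>lo)&(w[...,2]<hi)&(np.hypot(w[...,0]-.611,w[...,1]-.0087)<.035)&(abs(w[...,1]-.0087)<.024); q=w[m][:,:2]
        if len(q)<20: print(n,lo,len(q)); continue
        s=least_squares(lambda c:np.hypot(*(q-c).T)-.028,[.611,.0087],loss="soft_l1",f_scale=.001); print(n,lo,len(q),s.x.round(4),np.sqrt(np.mean(s.fun**2)).round(4))
    print("bottom z",np.percentile(w[(Z>0)&dark&(np.hypot(w[...,0]-.611,w[...,1]-.0087)<.03)][:,2],[0.5,2,5]))
E
```

```text
w6 0.1 1083 [0.6098 0.0074] 0.0003
w6 0.115 1323 [0.6099 0.0076] 0.0003
w6 0.13 1647 [0.6099 0.0078] 0.0004
w6 0.145 2072 [0.61  0.008] 0.0004
w6 0.1 4053 [0.6099 0.0077] 0.0003
bottom z [0.10021552 0.10248409 0.1066198 ]
side2 0.1 38 [0.6103 0.0047] 0.0021
side2 0.115 48 [0.6093 0.0051] 0.0019
side2 0.13 31 [0.6096 0.0055] 0.0028
side2 0.145 31 [0.609  0.0072] 0.002
side2 0.1 117 [0.6096 0.0049] 0.0022
bottom z [0.05772398 0.06256861 0.07189144]
```

The roller is upright with its axis at (0.6099, 0.0075); the spindle is at (0.611, 0.0087). I shift +1 mm in x and y and descend.

Request:
jog_arm --rows '[[[0.1,0.1,0],[0,0,0],0.5],[[0.1,0.1,-0.4],[0,0,0],0.5],[[0.1,0.1,-0.8],[0,0,0],0.5],[[0.1,0.1,-1.2],[0,0,0],0.5],[[0.1,0.1,-1.6],[0,0,0],0.5],[[0.1,0.1,-1.6],[0,0,0],0.5]]'

```text
clock: 14.95
position: [0.6221, 0.0084, 0.1265]
ee_rot: [0.192, 2.63, -0.046]
force: [0.2, 0.1, -1.5]
width: 0.611
gripper_force: 29.8
```

Request:
jog_arm --rows '[[[0,0,-0.5],[0,0,0],0.5],[[0,0,-1],[0,0,0],0.5],[[0,0,-1.5],[0,0,0],0.5],[[0,0,-1.9],[0,0,0],0.5],[[0,0,-2.2],[0,0,0],0.5],[[0,0,-2.4],[0,0,0],0.5]]'

```text
clock: 15.7
position: [0.6223, 0.0084, 0.1028]
ee_rot: [0.193, 2.629, -0.045]
force: [-0.1, -0.4, -1.6]
width: 0.611
gripper_force: 29.8
```

Request:
jog_arm --rows '[[[0,0,-0.1],[0,0,0],0.5],[[0,0,-0.2],[0,0,0],0.5],[[0,0,-0.2],[0,0,0],0.5]]'

```text
clock: 16.08
position: [0.6225, 0.0084, 0.1014]
ee_rot: [0.193, 2.628, -0.046]
force: [-1.8, -0.2, 2.2]
width: 0.608
gripper_force: 29.8
```

Contact is felt at the expected height. Release and retreat backwards.

Request:
jog_arm --rows '[[[0,0,0],[0,0,0],0.7],[[0,0,0],[0,0,0],0.85],[[0,0,0],[0,0,0],0.95],[[-1,0.1,0.5],[0,0,0],0.95],[[-3,0.4,1.5],[0,0,0],0.95],[[-6,0.8,3],[0,0,0],0.95],[[-10,1.3,6],[0,0,0],0.95],[[-13,1.5,10],[0,0,0],0.95]]'

```text
clock: 17.08
position: [0.4938, 0.0226, 0.1955]
ee_rot: [0.192, 2.631, -0.048]
force: [0.9, -1.9, 0.8]
width: 0.949
gripper_force: 0.0
```

Request:
jog_arm --rows '[[[-2,-2,3],[0,0,0],0.95],[[-4,-4,6],[0,0,0],0.95],[[-4,-4,6],[0,0,0],0.95],[[-4,-4,6],[0,0,0],0.95]]'

```text
clock: 17.58
position: [0.4562, -0.0187, 0.2569]
ee_rot: [0.197, 2.626, -0.049]
force: [-0.7, 0.5, -0.5]
width: 0.953
gripper_force: 0.0
```

```bash
python3 - <<'E'
from h import *
from scipy.optimize import least_squares
s=arm.observe(); print(s["clock"],s["position"],s["force"],s["dq"].max())
d=grab("wrist"); e=grab("side"); Z=d["depth"];V,U=np.mgrid[0:384,0:512]
w=np.stack([(U-d["cx"])/d["fx"]*Z,(V-d["cy"])/d["fy"]*Z,Z],-1)@d["C"][:3,:3].T+d["C"][:3,3]
dark=d["img"].max(-1)<60
for lo,hi in((.06,.08),(.08,.1),(.1,.12),(.12,.134)):
    m=(Z>0)&dark&(w[...,2]>lo)&(w[...,2]<hi)&(np.hypot(w[...,0]-.611,w[...,1]-.0087)<.035); q=w[m][:,:2]
    if len(q)>20:
        r=least_squares(lambda c:np.hypot(*(q-c).T)-.028,[.611,.0087],loss="soft_l1",f_scale=.001); print(lo,len(q),r.x.round(4))
m=(Z>0)&(np.hypot(w[...,0]-.611,w[...,1]-.0087)<.024); print("top z",np.percentile(w[m][:,2],[50,90,98]))
b=cv2.resize(e["img"][90:240,140:340],(400,300),interpolation=cv2.INTER_CUBIC); a=cv2.resize(d["img"],(400,300))
cv2.imwrite("pics/c7.png",np.hstack([a,b])[:,:,::-1])
E
```

```text
17.575 [ 0.45615177 -0.01874658  0.25689601] [-0.66013848  0.52287062 -0.45886193] 0.13903624481337104
0.06 361 [0.6118 0.0092]
0.08 413 [0.6118 0.0092]
0.1 467 [0.6118 0.0093]
0.12 609 [0.6124 0.009 ]
top z [0.13127401 0.13430454 0.13471755]
```

View pics/c7.png

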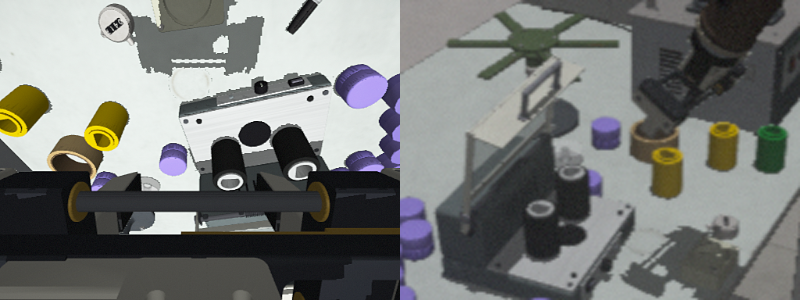

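Both rollers stand upright and equally high. The loose one's top reads 135 mm (136 expected) with its axis at (0.612, 0.009); the guard is open and the gripper is clear. Handing in.

```bash
python3 -c "
from cell import arm
print(arm.sign_off())"
```

```text
the job is handed in; nothing more can be done
None
```

I opened the guard onto its stop and put the roller flat to flat on the bare spindle, seated and upright by the last camera check (top at 135 mm against 136 expected). I then let go, backed the arm clear, saw nothing disturbed in the last pictures and handed the job in; no verdict came back.

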